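# Jack up the battery pack and hold it

### The arm

A 7-joint arm with a two-finger parallel gripper is mounted at the origin on the work surface. World frame = base frame: x ahead of the robot, y to its left, z up, the work surface at z = 0. Lengths are in m, angles in rad, forces in N, time in s.
With the tool pointing down it reaches from about 0.35 to 0.9 m from the base axis. Payload 19.9 kg.
Tool frame: the origin (TCP) lies on the centre line of the jaws, within the pads' length; the fingertips stand tip_reach ahead of it and the grasp point (between the pads) lies 8 mm behind it (tip_reach is the distance from the TCP to the fingertips, in m); z points along the fingers, y is the line along which they close (so a half turn about z gives the same grasp; the last joint's range is limited). The gripper opens to 94 mm and grips with 3 to 60 N. Pads are 16 mm wide; open, the fingers measure 119 mm over their backs; the gripper's body (75 mm by 177 mm) begins 78 mm behind the grasp point.
Start: joints at [-0.042, 0.417, -0.01, 1.614, 0.005, 1.111, -0.053], TCP at [0.625, 0, 0.216] pointing down, gripper open.
Joint ranges: [-2.81, 2.81], [-0.39, 2.02], [-1.27, 1.25], [0.06, 2.57], [-1.19, 4.33], [0.19, 2], [-2.82, 2.82]. Speed limits (rad/s): [1.89, 1.89, 2.39, 2.39, 3.01, 3.01, 3.01].

### API

Orientations are given as a rotation vector (axis times angle).
In Python, from bench import get_state, read_camera, hand_in, tip_reach gives the robot as it stands. The module is installed in compiled form; this text tells all that it offers.
- The arm moves only by the shell command python3 -m handwheel 'ROWS' [OPENING] [FORCE]. ROWS is text: rows parted by semicolons, each of 6 numbers parted by spaces: the shift along the tool's x, y, z in mm, then the turn, a rotation vector about the tool's x, y, z in rad. A call has 1 to 20 rows; each row shifts and turns the commanded pose from where the row before left it, along the tool's axes as they then stand; what a row does not reach is not made up. A row lasts 1/10 s, in which the tool goes at most 50 mm and 8.59 degrees, less where a joint would pass 70% of its speed; a pose out of reach is approached as far as the arm can. A call with a gripper value outside its range is refused whole. OPENING is the closure, from 0 (fully open) to 1 (shut), set as the call begins (- or left out, the last holds). The fingers move at their own pace and stop on an object; FORCE is the grip in N (left out, the last holds). Time passes only in rows, so rows that do not move let the fingers close. It gives the time, the measured TCP pose, the force, the opening and the grip force at its end, in the units of the state.
- get_state(): the state, without advancing time (a new reading comes with each control period).
- read_camera(name): name is "scene" or "side" or "wrist"; returns a dict with "pixels" (384x512x3 uint8, blue, green, red), "range_z" (384x512 float32, m along the optical axis (not along the pixel's ray), 0 where there is no reading), "camera_matrix" (3x3 intrinsics, pixels), "xyz" and "rotation" of the camera in the world. Camera axes: x right, y up, looking along -z (the intrinsics and any distortion apply to the point x, -y, -z); pixel columns grow to the right and rows downward; lengths in m; the calibration is good to about 2 mm. A picture is of the moment at which its call begins.
- hand_in(): hands the job in; it is judged then, once.
The state is a dict: "clock": time; "q": joint angles; "joint_velocities": joint speeds; "joint_efforts": joint torques, N m; "tcp_pos": TCP position; "ee_rot": TCP orientation; "wrist_force": force on the tool from outside, world axes, zero at the start; "ft_torque": the same for the moment, N m; "gripper_width": finger opening in m; "gripper_force": force on a finger pad.
Only numpy, scipy, OpenCV 4.12 (cv2) and the standard library are available. Lean on these libraries where they do the work, as an engineer would, in place of code of your own. Each camera call takes 0.05 s, during which the arm holds its last target. There are 200 camera calls.

### The job

Set the little blue lever jack so that its orange saddle stands centred under the black pad of the yellow lift bracket (the one with the red dot) on the front of the battery tray, and let go of it. Then pump: press the red handle all the way down for a trial lift, let it come right up again, press it all the way down a second time and finish while still holding it down, so that the pack stays raised by the jack for a colleague to fit a foot. Do not lift or push the tray or the pack by hand, and leave the bin, the tape roll and the spare cell where they are.

Things in the scene. Friction and masses are not known exactly. Their poses are not given: they have to be found in the camera images.
- jack_grip (a point): Centre of the grip block of the loose blue jack (block 56 mm along x, 40 mm wide in y, 6 to 66 mm above the table), 45 mm above the table; grasp it across its width from above. x points to the saddle, z up. The saddle's axis is 70 mm ahead (+x) of this point, the red paddle some 130 mm behind it (-x).
- jack: The same jack with saddle and handle, 0.87 kg, to be slid or carried. Origin right below jack_grip on the underside of its steel base plate, same axes. The plate is 70 mm wide, 6 mm thick and reaches from 165 mm behind to 92 mm ahead of the origin.
- saddle_top (a point): Centre of the top face of the jack's orange saddle, a level disc 36 mm across; 50 mm above the table when the handle is up. It rises 60 mm per rad of the handle, 30 mm in all, and sinks again with it.
- saddle: The orange saddle disc itself; its origin is the point saddle_top, its axes are the jack's.
- handle_pad (a point): Middle of the upper face of the red paddle (55 mm long, 42 mm wide) at the end of the pump handle, the place to press straight down; 105 mm from the handle's pin. Handle up: 99 mm above the table, 128 mm behind jack_grip. Fully down: 49 mm above the table, 139 mm behind jack_grip. Its axes are the jack's when the handle is up and tip with the handle.
- pump_handle (a joint): Angle of the pump handle, rad: 0 fully up (sloping up 0.42 rad to the paddle), 0.5 fully down at the stop (0.08 rad below level). Its level pin is 34 mm behind jack_grip, 52 mm above the table. A spring pushes it up again within about 1 s when let go. Pressing the paddle takes 3 to 5 N unloaded, 7 to 14 N with the pack on the saddle.
- lift_pad (a point): Centre of the underside of the black rubber pad (28 mm across) below the yellow lift bracket, 30 mm out from the tray's front edge, facing down 58 mm above the table with the tray at rest. The bracket sticks out 49 mm, its top 71 mm above the table with a red dot over the pad; the space below is free. x points straight in under the tray, away from its front edge; z up.
- tray: Aluminium tray 200 mm deep, 270 mm wide, with a dark wrapped battery pack (top 121 mm above the table) fixed on it, about 2 kg; hinged along its far edge to a fixed stand, so the front edge can be lifted. Two grey lugs at its front corners are not lift points. Origin: middle of the front edge, 52 mm above the table; x points from there to the hinge.
- bin_center (a point): Bystander: centre of an open blue parts bin, 110 by 150 mm, 50 mm high, loose.
- tape_center (a point): Bystander: centre of an amber tape roll lying flat, 90 mm across, 25 mm high, loose.
- cell_center (a point): Bystander: centre of a green cylindrical battery cell standing upright, 33 mm across, 70 mm high, loose.

How it is judged:
On the way, in this order (a step that is already met when the one before it is completed fails the run):
1. the jack stands free on the table, handle up, with its saddle under the marked lift pad (centres within 12 mm seen from above) (horizontal distance between saddle_top and lift_pad below 0.012 m and value of joint pump_handle below 0.06 rad and height (world z) of jack_grip below 0.048 m and angle between jack_grip's own z axis and vertical below 0.04 rad and contact force between each of the fingers, the arm and jack below 0.5 N), for 0.2 s.
2. trial lift: the handle is pressed down (over 0.43 rad) and the lift pad is at least 14 mm up (value of joint pump_handle above 0.43 rad and height (world z) of lift_pad above 0.072 m), for 0.1 s.
3. the handle is up again (under 0.1 rad) and the tray is down (value of joint pump_handle below 0.1 rad and height (world z) of lift_pad below 0.061 m), for 0.1 s.
At the end, for the whole second after the job is handed in: The robot holds the handle down (over 0.43 of 0.5 rad, 1 N); the jack stands level, its saddle within 15 mm of the pad's centre and carrying the tray (over 2 N); the lift pad is over 72 mm above the table, the tray at rest, untouched by the robot; bystanders within 30 mm of their starts (all of step 2 and horizontal distance between saddle_top and lift_pad below 0.015 m and contact force between saddle and tray above 2 N and contact force between any of the fingers, the arm and jack above 1 N and contact force between each of the arm, the fingers and tray below 0.5 N and angle between jack_grip's own z axis and vertical below 0.05 rad and height (world z) of jack_grip below 0.048 m and linear speed of tray below 0.02 m/s and velocity of joint pump_handle below 0.1 rad/s and distance of each of bin_center, tape_center, cell_center from where it was at the start of the episode below 0.03 m); the arm keeps its last pose, push and grip.
It fails at once if the robot lifts or pushes the tray or pack by hand (over 4 N) (contact force between any of the arm, the fingers and tray above 4 N).
It fails at once if a bystander is moved by more than 40 mm or the cell is knocked over (distance of any of bin_center, tape_center, cell_center from where it was at the start of the episode above 0.04 m or angle between cell_center's own z axis and vertical above 0.5 rad).
It also fails if it takes over 61 s, if anything falls off the work surface, if the arm or the gripper's body presses on something with over 40 N, if the wrist force passes 120 N, or if a joint passes its speed limit or range.

## Working session

There is one attempt and no reset: what is moved stays moved. The work goes in short steps, Python scripts to look and compute and a shell command to move; the robot and the scene stay as the last step left them, time stands still between calls to the robot, and variables do not carry over. Pictures are saved under pics/ and viewed, at most 10 in all, crops included, and the job is handed in when it is done.

```bash
mkdir -p pics
cat > h.py <<'E'
import numpy as np, cv2
from bench import get_state, read_camera, hand_in, tip_reach
def cloud(c):
    K=c["camera_matrix"]; z=c["range_z"]; v,u=np.mgrid[:z.shape[0],:z.shape[1]]
    p=np.stack([(u-K[0,2])/K[0,0]*z,-(v-K[1,2])/K[1,1]*z,-z],-1)
    R=np.array(c["rotation"]); 
    if R.size==3: R=cv2.Rodrigues(R.astype(float))[0]
    return p@R.reshape(3,3).T+np.array(c["xyz"])
def mask(c,h0,h1,s=110,v=60):
    hsv=cv2.cvtColor(c["pixels"],cv2.COLOR_BGR2HSV); H,S,V=cv2.split(hsv)
    m=(H>=h0)&(H<=h1) if h0<=h1 else (H>=h0)|(H<=h1)
    return m&(S>s)&(V>v)&(c["range_z"]>0)
E
python3 - <<'E'
from h import *
print(tip_reach,get_state())
ims=[]
for n in("scene","side"):
    c=read_camera(n); np.savez(n+".npz",**c); P=cloud(c); print(n,c["xyz"],c["rotation"],c["camera_matrix"])
    for k,a in dict(blue=(100,125),orange=(6,17),red=(174,4),yellow=(22,33),green=(40,85)).items():
        m=mask(c,*a).astype(np.uint8); nn,l,st,ce=cv2.connectedComponentsWithStats(m)
        for i in range(1,nn):
            if st[i,4]>15:
                q=P[l==i]; print(k,st[i],q.mean(0).round(3),q.min(0).round(3),q.max(0).round(3))
    cv2.imwrite(f"pics/{n}0.png",c["pixels"])
E
```

```text
0.011 {'clock': 0.0, 'q': array([-0.04148152,  0.41799003, -0.01030654,  1.61418133,  0.00469633,
        1.11067764, -0.05302294]), 'joint_velocities': array([ 1.88200124e-03, -5.42368869e-04,  9.22213231e-04,  2.31503726e-04,
       -1.08380369e-03, -1.78504580e-05, -1.68656793e-04]), 'joint_efforts': array([ 3.52895018e-03, -8.51262331e+01,  6.40313700e-01, -4.25991547e+01,
       -4.87577857e-02,  1.87510403e-02,  1.73272206e-04]), 'tcp_pos': array([ 6.24635199e-01, -2.03175748e-05,  2.15812231e-01]), 'ee_rot': array([-2.22090503e+00, -2.22083500e+00,  1.46175267e-03]), 'wrist_force': array([-0.66456773, -0.59926463, -0.20629681]), 'ft_torque': array([-0.02719028, -0.01837231, -0.01557112]), 'gripper_force': 0.0, 'gripper_width': 0.0940697517172543}
scene [ 1.41543386 -0.66915627  0.92082467] [0.86858245 0.42361516 0.83664225] [[498.92435305   0.         248.85905732]
 [  0.         498.92435305 191.28229591]
 [  0.           0.           1.        ]]
blue [172   0  23   5  72] [-0.821  0.665  0.203] [-0.969 -0.058  0.171] [0.438 0.753 0.605]
blue [292   0  12  34 289] [-1.224  1
[... 4579 characters left out ...]
36  32   5 112] [ 0.682 -0.259  0.039] [ 0.598 -0.311 -0.008] [0.749 0.027 0.331]
green [211 317  22  19 311] [0.583 0.442 0.001] [ 0.554  0.414 -0.007] [0.612 0.47  0.012]
green [ 83 343  13  14 144] [0.9   0.581 0.084] [0.884 0.561 0.07 ] [0.918 0.596 0.091]
green [102 345  13  15 143] [0.85  0.581 0.085] [0.834 0.562 0.071] [0.867 0.596 0.09 ]
green [120 348  14  14 149] [0.8   0.581 0.084] [0.783 0.562 0.069] [0.822 0.597 0.091]
green [ 76 362  14  15 157] [0.9   0.631 0.084] [0.885 0.614 0.069] [0.921 0.646 0.091]
green [ 95 365  14  14 152] [0.85  0.631 0.085] [0.833 0.612 0.067] [0.873 0.646 0.091]
green [114 367  14  15 158] [0.8   0.631 0.084] [0.784 0.613 0.07 ] [0.821 0.646 0.092]
```

View pics/scene0.png

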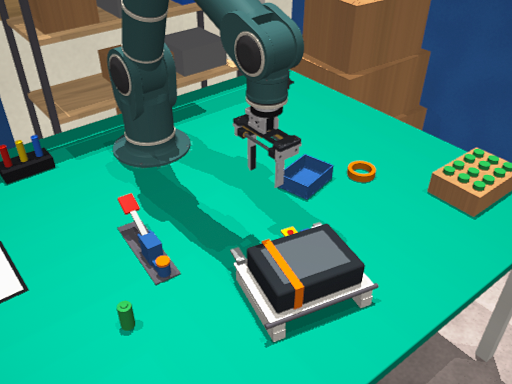

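View pics/side0.png

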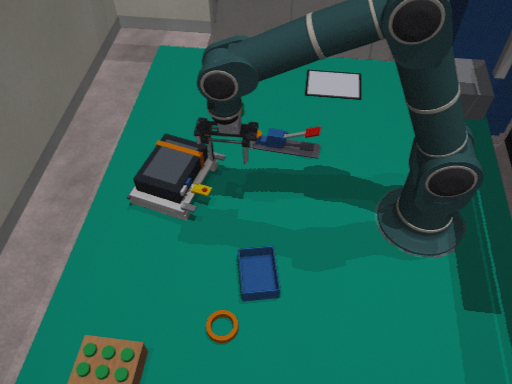

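```bash
cat >> h.py <<'E'
def plane(c,uv,z):
    K=c["camera_matrix"];R=cv2.Rodrigues(np.array(c["rotation"],float))[0]
    d=R@np.array([(uv[0]-K[0,2])/K[0,0],-(uv[1]-K[1,2])/K[1,1],-1]); o=np.array(c["xyz"]); return o+d*(z-o[2])/d[2]
def blobs(c,a,box,s=110,v=60,minpx=10):
    "centroids of colour blobs inside pixel box u0,v0,u1,v1"
    m=mask(c,*a,s,v).astype(np.uint8); w=np.zeros_like(m); w[box[1]:box[3],box[0]:box[2]]=1
    n,l,st,ce=cv2.connectedComponentsWithStats(m*w); return [(ce[i],st[i,4],l==i) for i in range(1,n) if st[i,4]>=minpx]
E
python3 - <<'E'
from h import *
big=[]
for n,B in (("scene",dict(red=(110,185,145,220),sad=(150,250,175,280),blk=(130,225,175,270),dot=(280,222,300,242))),("side",dict(red=(300,120,330,145),sad=(250,120,266,145),blk=(250,120,300,155),dot=(195,180,215,200)))):
    c=dict(np.load(n+".npz")); P=cloud(c)
    for k,a,z in (("red",(172,6),.099),("sad",(5,18),.05),("blk",(100,125),.066),("dot",(172,8),.071)):
        for ce,ar,m in blobs(c,a,B[k]): print(n,k,ce.round(1),ar,plane(c,ce,z).round(4), np.median(P[m],0).round(3))
    q=P[(P[...,2]>.113)&(P[...,2]<.13)&(P[...,0]>.68)&(P[...,0]<1)&(abs(P[...,1]+.05)<.2)][:,:2]
    print(n,"pack",cv2.minAreaRect((q*1000).astype(np.float32)),len(q))
    q=P[(P[...,2]>.04)&(P[...,2]<.058)&(P[...,0]>.68)&(P[...,0]<1.05)&(abs(P[...,1]+.05)<.25)][:,:2]
    print(n,"tray",cv2.minAreaRect((q*1000).astype(np.float32)),len(q))
    q=P[(P[...,2]>.06)&(P[...,2]<.07)&(abs(P[...,0]-.52)<.1)&(abs(P[...,1]+.28)<.06)][:,:2]
    print(n,"blk",cv2.minAreaRect((q*1000).astype(np.float32)),len(q))
    x=c["pixels"]; r=(110,180,310,340) if n=="scene" else (150,110,340,230)
    big.append(cv2.resize(x[r[1]:r[3],r[0]:r[2]],(700,560 if n=="scene" else 442),interpolation=cv2.INTER_CUBIC)); cv2.imwrite(f"pics/{n}1.png",big[-1])
E
```

```text
scene red [128.  203.2] 270 [ 0.3791 -0.2707  0.099 ] [ 0.378 -0.27   0.098]
scene sad [162.4 262.1] 56 [ 0.5852 -0.2902  0.05  ] [ 0.586 -0.29   0.046]
scene blk [151.  248.3] 588 [ 0.5399 -0.2947  0.066 ] [ 0.527 -0.289  0.055]
scene dot [290. 232.] 21 [0.7128 0.0159 0.071 ] [0.712 0.017 0.07 ]
scene pack ((833.3069458007812, -53.298187255859375), (225.0916748046875, 171.51998901367188), 76.59114837646484) 4938
scene tray ((839.2977905273438, -49.56834411621094), (289.0819396972656, 209.9892578125), 73.4371566772461) 1758
scene blk ((480.5321350097656, -279.43548583984375), (40.37773132324219, 117.86841583251953), 86.50126647949219) 303
side red [312.6 131.3] 124 [ 0.3746 -0.2686  0.099 ] [ 0.374 -0.264  0.103]
side sad [258.1 133.8] 34 [ 0.5711 -0.2823  0.05  ] [ 0.568 -0.278  0.053]
side blk [272.7 138.4] 374 [ 0.5138 -0.2495  0.066 ] [ 0.513 -0.266  0.046]
side dot [204.4 189.6] 13 [0.7111 0.0166 0.071 ] [0.711 0.019 0.074]
side pack ((830.1298828125, -48.77140808105469), (230.30873107910156, 176.19273376464844), 77.20362854003906) 2571
side tray ((833.946044921875, -37.24522399902344), (265.4054260253906, 206.59051513671875), 76.39261627197266) 304
side blk ((482.77130126953125, -275.330078125), (47.20291519165039, 102.97189331054688), 83.61125946044922) 158
```

View pics/scene1.png

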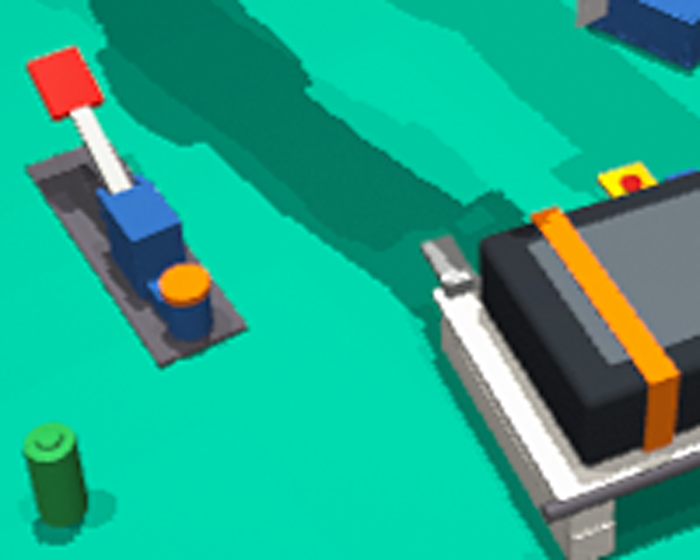

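View pics/side1.png

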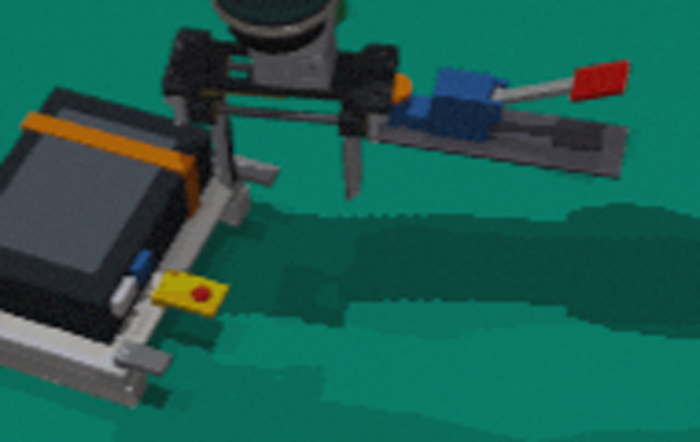

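Scene crop: the jack's saddle is at about px (163,261) and the paddle at (128,203). Both views put the red dot at about (0.712, 0.016), and the tray yaw is about -13°. I'll move above the jack grip at about (0.509, -0.283), jack yaw about -0.1.

```bash
python3 -m handwheel '-30 -12 0 0 0 0;-36 -15 0 0 0 0;-36 -15 0 0 0 0;-36 -15 0 0 0 0;-36 -15 0 0 0 0;-36 -15 0 0 0 0;-36 -14 0 0 0 0;-37 -15 0 0 0 0;0 0 0 0 0 0.14;0 0 0 0 0 0.14;0 0 0 0 0 0.14;0 0 0 0 0 0.14;0 0 0 0 0 0.14;0 0 0 0 0 0.14;0 0 0 0 0 0.14;0 0 0 0 0 0.14;0 0 0 0 0 0.14;0 0 0 0 0 0.14;0 0 0 0 0 0.14;0 0 0 0 0 0.125'
cat > w.py <<'E'
from h import *
import sys
n=sys.argv[1]
s=get_state(); R=cv2.Rodrigues(s["ee_rot"])[0]; print(s["clock"],s["tcp_pos"],s["q"].round(2),"tool x",R[:,0].round(3),"y",R[:,1].round(3))
c=read_camera("wrist"); np.savez("wrist.npz",**c); P=cloud(c); print(c["xyz"])
for k,a,z in (("red",(172,6),.099),("sad",(5,18),.05),("yel",(20,35),.071),("blk",(100,125),.066)):
    for ce,ar,m in blobs(c,a,(0,0,512,384),minpx=80):
        q=P[m]; print(k,ce.round(1),ar,plane(c,ce,z).round(4),np.median(q,0).round(3))
        t=q[abs(q[:,2]-z)<.006]
        if len(t)>30: print("   top rect",cv2.minAreaRect((t[:,:2]*1000).astype(np.float32)),len(t))
cv2.imwrite(f"pics/{n}.png",c["pixels"])
E
python3 w.py w1
```

```text
clock: 2.1
tcp_pos: [0.5088, -0.2829, 0.2162]
ee_rot: [-3.138, 0.157, 0.001]
wrist_force: [-0.6, 0.4, 0.3]
gripper_width: 0.0938
gripper_force: 0.0
2.1 [ 0.50883472 -0.2828792   0.21617135] [ 0.13  0.36  0.41  1.74 -0.16  1.08 -1.08] tool x [ 0.995 -0.1   -0.001] y [-0.1   -0.995 -0.   ]
[ 0.58318813 -0.29005138  0.38355411]
red [240.9 304.2] 585 [ 0.3984 -0.2677  0.099 ] [ 0.393 -0.267  0.091]
   top rect ((390.3471374511719, -267.31158447265625), (37.81808090209961, 6.849287509918213), 85.13839721679688) 128
red [241.3 352. ] 278 [ 0.345  -0.2625  0.099 ] [ 0.354 -0.263  0.109]
sad [241.4 112.1] 1007 [ 0.5732 -0.2858  0.05  ] [ 0.573 -0.286  0.049]
   top rect ((574.4468383789062, -284.5679931640625), (34.422183990478516, 34.34616470336914), 85.07450866699219) 952
yel [238.   97.2] 104 [ 0.5868 -0.2844  0.071 ] [ 0.587 -0.284  0.049]
yel [ 28.9 331.6] 1391 [ 0.3699 -0.037   0.071 ] [ 0.54  -0.237  0.319]
yel [460.4 331.7] 1402 [ 0.3235 -0.4948  0.071 ] [ 0.53  -0.333  0.319]
blk [241.2 175.4] 3328 [ 0.5153 -0.2797  0.066 ] [ 0.515 -0.28   0.065]
   top rect ((498.14080810546875, -277.6084899902344), (39.14979553222656, 69.9945297241211), 84.8667221069336) 2429
```

View pics/w1.png

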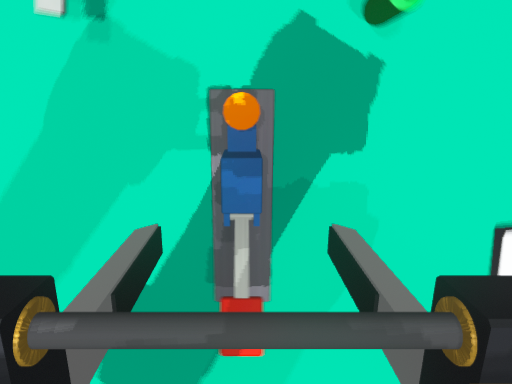

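Wrist view: the saddle is at px (241,110) and the block below it. The jack line is parallel to the image columns, so the yaw matches. The grip centre works out at about (0.505, -0.2785). Descending and grasping.

```bash
python3 -m handwheel '-4.4 -4.1 0 0 0 0;0 0 20 0 0 0;0 0 30 0 0 0;0 0 30 0 0 0;0 0 30 0 0 0;0 0 30 0 0 0;0 0 25 0 0 0;0 0 14 0 0 0;0 0 0 0 0 0;0 0 0 0 0 0' - && python3 -m handwheel '0 0 0 0 0 0;0 0 0 0 0 0;0 0 0 0 0 0;0 0 0 0 0 0;0 0 0 0 0 0;0 0 0 0 0 0;0 0 0 0 0 0;0 0 0 0 0 0' 0.9 35
```

```text
clock: 3.15
tcp_pos: [0.5052, -0.2787, 0.0382]
ee_rot: [3.138, -0.146, 0.001]
wrist_force: [-0.0, 0.3, 0.0]
gripper_width: 0.0942
gripper_force: 0.0
clock: 3.95
tcp_pos: [0.5049, -0.2787, 0.0375]
ee_rot: [3.138, -0.148, -0.0]
wrist_force: [-0.4, -2.0, 0.2]
gripper_width: 0.0399
gripper_force: 35.0
```

```bash
python3 -m handwheel '0 0 -10 0 0 0;0 0 -20 0 0 0;0 -15 0 0 0 0;-1 -30 0 0 0 0;-1 -34 0 0 0 0;-1 -34 0 0 0 0;-1 -34 0 0 0 0;-1 -34 0 0 0 0;-1 -34 0 0 0 0;-1 -34 0 0 0 0;-1 -34 0 0 0 0;-1 -30 0 0 0 0;-1 -18 0 0 0 0;-1 -8 0 0 0 0;0 0 0 0 0 0.07;0 0 0 0 0 0.065;0 0 0 0 0 0;0 0 0 0 0 0;0 0 0 0 0 0'
python3 w.py w2
python3 - <<'E'
from h import *
c=read_camera("side"); np.savez("side.npz",**c)
for k,a,z in (("red",(172,6),.129),("sad",(5,18),.08),("blk",(100,125),.096),("yel",(20,35),.071)):
    for ce,ar,m in blobs(c,a,(150,110,340,240)): print(k,ce.round(1),ar,plane(c,ce,z).round(4),np.median(cloud(c)[m],0).round(3))
E
```

```text
clock: 5.85
tcp_pos: [0.5258, 0.0598, 0.0674]
ee_rot: [3.121, -0.357, -0.0]
wrist_force: [0.6, -0.1, -9.7]
gripper_width: 0.0397
gripper_force: 35.0
5.85 [0.52576353 0.05978964 0.06740803] [-0.45  0.47  0.35  1.98 -0.23  0.73 -1.77] tool x [ 0.974 -0.226 -0.   ] y [-0.226 -0.974  0.   ]
[0.59849652 0.04312769 0.23482352]
sad [230.6 115.7] 411 [0.5928 0.0521 0.05  ] [0.593 0.059 0.079]
yel [245.8 108.2] 4165 [0.5952 0.0434 0.071 ] [0.596 0.043 0.079]
yel [150.  332.1] 752 [0.489 0.123 0.071] [0.556 0.074 0.171]
yel [339.1 332.1] 769 [0.465 0.02  0.071] [0.547 0.034 0.171]
blk [244.4 236.3] 12791 [0.5309 0.059  0.066 ] [0.542 0.057 0.095]
   top rect ((552.7947387695312, 54.05971145629883), (38.31486892700195, 1.1557092666625977), 77.63520812988281) 460
blk [ 27.2 262.5] 5613 [0.5428 0.1773 0.066 ] [0.529 0.207 0.023]
blk [ 17.2 366.1] 1228 [0.481  0.2093 0.066 ] [0.453 0.249 0.026]
red [299. 206.] 185 [0.3984 0.0889 0.129 ] [0.398 0.091 0.132]
sad [183.  150.2] 282 [ 0.8177 -0.1405  0.08  ] [ 0.802 -0.105  0.123]
sad [204.  189.4] 10 [0.7103 0.0228 0.08  ] [0.712 0.017 0.072]
sad [235.4 198. ] 47 [0.6031 0.0452 0.08  ] [0.603 0.046 0.081]
blk [187.5 181.5] 30 [0.7665 0.0092 0.096 ] [0.762 0.023 0.112]
blk [264.7 207.6] 106 [0.5037 0.0835 0.096 ] [0.506 0.081 0.092]
blk [236.8 206.7] 12 [0.5909 0.0906 0.096 ] [0.597 0.059 0.051]
blk [244.9 209.2] 21 [0.5643 0.0973 0.096 ] [0.57  0.064 0.052]
yel [200.5 189.1] 158 [0.7244 0.0162 0.071 ] [0.726 0.017 0.072]
```

View pics/w2.png

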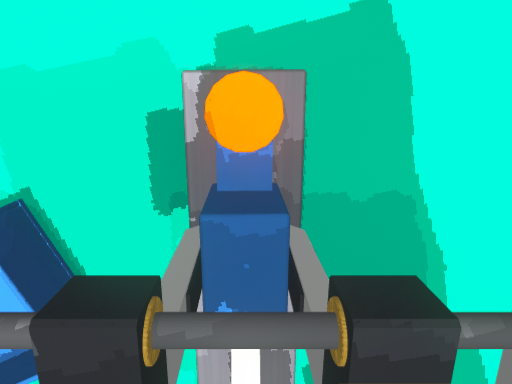

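Wrist view: the saddle centre is at px (244,111), about 70 mm ahead of the TCP along tool x, as expected. The yaw is -0.23. Lowering to about 2 mm of clearance, then sliding in 120 mm.

```bash
python3 -m handwheel '0 0 10 0 0 0;0 0 12 0 0 0;0 0 6 0 0 0;10 0 0 0 0 0;15 0 0 0 0 0;15 0 0 0 0 0;15 0 0 0 0 0;15 0 0 0 0 0;15 0 0 0 0 0;15 0 0 0 0 0;10 0.2 0 0 0 0;6 0.2 0 0 0 0;4 0 0 0 0 0;0 0 0 0 0 0;0 0 0 0 0 0;0 0 0 0 0 0'
cat > s.py <<'E'
from h import *
import sys
s=get_state(); print(s["clock"],s["tcp_pos"],s["wrist_force"].round(1))
for n in("side","scene"):
    c=read_camera(n); P=cloud(c); cv2.imwrite(f"pics/{n}_{sys.argv[1]}.png",c["pixels"])
    B=(150,110,340,240) if n=="side" else (190,150,320,280)
    for k,a,z in (("red",(172,6),float(sys.argv[2])),("sad",(5,18),.05),("yel",(20,35),.071),("blk",(100,125),.066)):
        for ce,ar,m in blobs(c,a,B,minpx=8): print(n,k,ce.round(1),ar,plane(c,ce,z).round(4),np.median(P[m],0).round(3))
E
python3 s.py a .1
```

```text
clock: 7.55
tcp_pos: [0.6423, 0.0326, 0.0394]
ee_rot: [-3.121, 0.359, 0.001]
wrist_force: [0.4, 0.0, -8.3]
gripper_width: 0.0398
gripper_force: 35.0
7.55 [0.64230205 0.03260576 0.03942218] [ 0.4  0.  -8.3]
side red [262.1 201. ] 175 [0.5146 0.0618 0.1   ] [0.514 0.067 0.104]
side sad [182.9 150.2] 282 [ 0.8284 -0.1678  0.05  ] [ 0.802 -0.105  0.123]
side yel [197.8 188.1] 107 [0.7341 0.0131 0.071 ] [0.734 0.013 0.071]
side blk [187.5 181.5] 31 [ 0.7752 -0.0144  0.066 ] [0.762 0.024 0.112]
side blk [229.4 202.2] 136 [0.6217 0.0541 0.066 ] [0.624 0.052 0.063]
side blk [209.9 204.1] 37 [0.683  0.0691 0.066 ] [0.694 0.035 0.02 ]
scene red [255.4 181.1] 190 [0.5116 0.0623 0.1   ] [0.512 0.06  0.102]
scene red [290.  232.1] 20 [ 0.7372 -0.0076  0.1   ] [0.713 0.017 0.07 ]
scene sad [287.9 231.8] 8 [0.6912 0.0291 0.05  ] [0.706 0.012 0.071]
scene sad [277.5 256.8] 109 [ 0.7464 -0.0546  0.05  ] [ 0.798 -0.105  0.12 ]
scene yel [287.8 230.9] 68 [0.7061 0.0141 0.071 ] [0.701 0.012 0.069]
scene yel [279.8 260.2] 304 [ 0.7747 -0.0726  0.071 ] [ 0.813 -0.108  0.121]
scene blk [310.  169.8] 525 [0.5306 0.2621 0.066 ] [0.471 0.324 0.013]
scene blk [298.4 192.8] 20 [0.596  0.1534 0.066 ] [0.545 0.206 0.011]
scene blk [278.  224.6] 320 [0.6669 0.0147 0.066 ] [0.661 0.022 0.064]
scene blk [304.  229.6] 12 [0.7241 0.0551 0.066 ] [0.76  0.016 0.111]
```

```bash
python3 -m handwheel '0 0 1 0 0 0;0 0 1 0 0 0;0 0 0 0 0 0;0 0 0 0 0 0' && python3 -m handwheel '0 0 0 0 0 0;0 0 0 0 0 0;0 0 0 0 0 0;0 0 0 0 0 0;0 0 0 0 0 0;0 0 0 0 0 0' 0.2 && python3 -m handwheel '0 0 -10 0 0 0;0 0 -25 0 0 0;0 0 -35 0 0 0;0 0 -40 0 0 0;0 0 -40 0 0 0;0 0 -30 0 0 0;-20 0 0 0 0 0;-35 0 0 0 0 0;-35 0 0 0 0 0;-20 0 0 0 0 0;0 0 0 0 0 0;0 0 0 0 0 0' 1 && python3 s.py b .099 && python3 w.py w3
```

```text
clock: 8.05
tcp_pos: [0.6426, 0.0324, 0.0374]
ee_rot: [-3.121, 0.359, 0.0]
wrist_force: [-0.4, 0.6, -7.3]
gripper_width: 0.0399
gripper_force: 35.0
clock: 8.65
tcp_pos: [0.6427, 0.0324, 0.0375]
ee_rot: [3.121, -0.359, 0.0]
wrist_force: [-0.0, 0.7, -0.3]
gripper_width: 0.0748
gripper_force: 0.0
clock: 9.85
tcp_pos: [0.5359, 0.0575, 0.2183]
ee_rot: [-3.12, 0.359, -0.002]
wrist_force: [-0.0, -0.3, 0.6]
gripper_width: 0.0007
gripper_force: 0.0
9.85 [0.53587629 0.05745689 0.21834056] [-0.  -0.3  0.6]
side red [204.3 189.3] 10 [0.7047 0.037  0.099 ] [0.711 0.019 0.075]
side red [262.1 201.1] 172 [0.5146 0.0614 0.099 ] [0.514 0.063 0.102]
side sad [182.9 150.2] 284 [ 0.8282 -0.1679  0.05  ] [ 0.802 -0.104  0.123]
side sad [204.  189.4] 10 [ 7.178e-01 -4.000e-04  5.000e-02] [0.712 0.018 0.073]
side sad [204.3 196.3] 31 [0.7111 0.0281 0.05  ] [0.712 0.027 0.05 ]
side yel [200.6 189.2] 160 [0.7239 0.0164 0.071 ] [0.726 0.018 0.072]
side blk [187.5 181.2] 26 [ 0.7757 -0.016   0.066 ] [0.762 0.021 0.112]
side blk [220.6 200.6] 385 [0.6512 0.0509 0.066 ] [0.652 0.038 0.059]
scene red [255.9 182.9
[... 591 characters left out ...]
8447] [-0.49  0.28  0.39  1.84 -0.12  1.05 -1.85] tool x [ 0.974 -0.228  0.001] y [-0.228 -0.974 -0.   ]
[0.6088504  0.04032235 0.38527179]
red [245.1 206.5] 1985 [0.5218 0.0605 0.099 ] [0.523 0.06  0.097]
   top rect ((516.7785034179688, 61.597930908203125), (42.65104675292969, 30.95793342590332), 72.77166748046875) 1389
yel [238.6 330.2] 288 [0.38   0.1008 0.071 ] [0.564 0.052 0.323]
yel [250.7 331. ] 319 [0.376  0.0884 0.071 ] [0.563 0.05  0.323]
blk [244.5  54. ] 4087 [0.6477 0.0315 0.066 ] [0.648 0.03  0.065]
   top rect ((635.35888671875, 34.393707275390625), (39.92747116088867, 70.0826187133789), 76.8014144897461) 3243
blk [ 69.4 247.9] 13710 [0.5097 0.2461 0.066 ] [0.491 0.282 0.004]
```

View pics/w3.png

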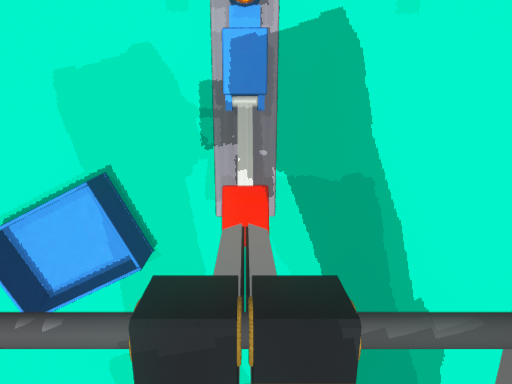

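View pics/side_b.png

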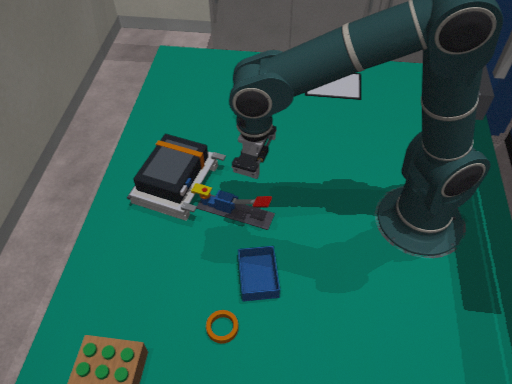

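Wrist view: the red paddle is at px (245,206), mid about (0.517, 0.061). The side view shows a sliver of the saddle beside the bracket, consistent with it being centred under the dot. The measured paddle agrees with the expected (0.518, 0.061). Moving above it and pressing for the trial lift.

```bash
python3 -m handwheel '-10 0 0 0 0 0;-9 0 0 0 0 0;0 0 20 0 0 0;0 0 35 0 0 0;0 0 30 0 0 0;0 0 14 0 0 0;0 0 3 0 0 0;0 0 0 0 0 0;0 0 0 0 0 0' && python3 -m handwheel '-1 0 4 0 0 0;-1 0 4 0 0 0;-1 0 4 0 0 0;-1 0 4 0 0 0;-1 0 4 0 0 0;-1 0 4 0 0 0;-1 0 4 0 0 0;-1 0 4 0 0 0;-1 0 4 0 0 0;-1 0 4 0 0 0;-1 0 4 0 0 0;0 0 4 0 0 0;0 0 3 0 0 0;0 0 0 0 0 0;0 0 0 0 0 0' && python3 s.py c .05
```

```text
clock: 10.9
tcp_pos: [0.5177, 0.0618, 0.1166]
ee_rot: [-3.12, 0.359, -0.002]
wrist_force: [0.6, 0.6, 1.1]
gripper_width: 0.0007
gripper_force: 0.0
clock: 12.4
tcp_pos: [0.5069, 0.0642, 0.0646]
ee_rot: [-3.121, 0.359, -0.002]
wrist_force: [-0.3, 0.3, 10.5]
gripper_width: 0.0005
gripper_force: 5.3
12.4 [0.50690971 0.06421221 0.06463254] [-0.3  0.3 10.5]
side red [202.6 185.2] 12 [ 0.726  -0.0174  0.05  ] [0.715 0.018 0.094]
side red [266.9 213. ] 103 [0.4979 0.0703 0.05  ] [0.493 0.077 0.053]
side sad [181.8 148.3] 279 [ 0.8344 -0.1767  0.05  ] [ 0.804 -0.105  0.131]
side sad [204.1 191.6] 20 [0.7156 0.0088 0.05  ] [0.71  0.029 0.076]
side yel [199.7 185.5] 157 [0.73   0.0016 0.071 ] [0.728 0.018 0.09 ]
side blk [185.9 177.8] 38 [ 0.7843 -0.0297  0.066 ] [0.766 0.02  0.128]
side blk [219.9 200.9] 455 [0.6532 0.0524 0.066 ] [0.653 0.039 0.05 ]
scene red [254.  196.4] 111 [0.5139 0.0556 0.05  ] [0.52  0.053 0.051]
scene red [290.6 226.5] 19 [0.6797 0.0492 0.05  ] [0.713 0.016 0.089]
scene sad [279.2 256. ] 114 [ 0.7468 -0.0495  0.05  ] [ 0.809 -0.105  0.129]
scene yel [239.8 157.6] 9 [0.3484 0.1301 0.071 ] [0.485 0.027 0.181]
scene yel [289.9 226.8] 109 [0.6972 0.0296 0.071 ] [0.712 0.013 0.089]
scene yel [280.8 258.4] 324 [ 0.7717 -0.0669  0.071 ] [ 0.816 -0.109  0.129]
scene blk [301.2 176.7] 1316 [0.5413 0.2153 0.066 ] [0.485 0.265 0.018]
scene blk [274.4 223.3] 401 [0.6571 0.0109 0.066 ] [0.646 0.017 0.06 ]
scene blk [305.9 226.2] 16 [0.7173 0.0686 0.066 ] [0.766 0.017 0.126]
```

The trial lift works: the dot rose about 19 mm and the push is 10.5 N. I'll go the rest of the way to the stop, hold, then let the handle rise fully and keep clear of it.

```bash
python3 -m handwheel '0 0 3 0 0 0;0 0 2 0 0 0;0 0 0 0 0 0;0 0 0 0 0 0;0 0 0 0 0 0' && python3 -m handwheel '1 0 -5 0 0 0;1 0 -5 0 0 0;1 0 -5 0 0 0;1 0 -5 0 0 0;1 0 -5 0 0 0;1 0 -5 0 0 0;1 0 -5 0 0 0;1 0 -5 0 0 0;1 0 -5 0 0 0;1 0 -5 0 0 0;1 0 -8 0 0 0;0 0 -15 0 0 0;0 0 -15 0 0 0;0 0 0 0 0 0;0 0 0 0 0 0;0 0 0 0 0 0;0 0 0 0 0 0;0 0 0 0 0 0;0 0 0 0 0 0' && python3 s.py d .099
```

```text
clock: 13.0
tcp_pos: [0.507, 0.0642, 0.0598]
ee_rot: [-3.121, 0.359, -0.002]
wrist_force: [-2.0, 0.1, 14.9]
gripper_width: 0.0005
gripper_force: 7.2
clock: 14.9
tcp_pos: [0.517, 0.0616, 0.1472]
ee_rot: [3.121, -0.359, -0.001]
wrist_force: [0.6, 0.1, -0.1]
gripper_width: 0.0002
gripper_force: 0.0
14.9 [0.51696447 0.06161339 0.14717056] [ 0.6  0.1 -0.1]
side red [204.2 189.4] 9 [0.7049 0.0376 0.099 ] [0.711 0.017 0.073]
side red [262.2 201.2] 167 [0.5143 0.0618 0.099 ] [0.514 0.065 0.104]
side sad [182.6 150.1] 284 [ 0.8293 -0.168   0.05  ] [ 0.802 -0.105  0.123]
side sad [204.  189.4] 10 [ 7.178e-01 -4.000e-04  5.000e-02] [0.712 0.019 0.073]
side sad [204.3 196.3] 31 [0.7111 0.0281 0.05  ] [0.711 0.028 0.05 ]
side yel [200.5 189.2] 161 [0.7241 0.0165 0.071 ] [0.726 0.017 0.071]
side blk [187.5 181.3] 27 [ 0.7757 -0.0155  0.066 ] [0.762 0.024 0.114]
side blk [220.5 200.9] 408 [0.6513 0.0523 0.066 ] [0.652 0.04  0.054]
scene red [255.9 183. ] 220 [0.5186 0.0585 0.099 ] [0.518 0.059 0.099]
scene red [290.  232.1] 20 [ 0.7363 -0.0068  0.099 ] [0.712 0.017 0.07 ]
scene sad [281.3 256.4] 55 [ 0.7509 -0.0461  0.05  ] [ 0.799 -0.095  0.119]
scene sad [274.7 259.6] 52 [ 0.7494 -0.0664  0.05  ] [ 0.802 -0.115  0.121]
scene yel [288.1 230.9] 72 [0.7065 0.015  0.071 ] [0.702 0.014 0.07 ]
scene yel [270.1 242.8] 10 [ 0.7127 -0.0511  0.071 ] [ 0.755 -0.088  0.121]
scene yel [284.2 266.2] 99 [ 0.7967 -0.0778  0.071 ] [ 0.832 -0.112  0.121]
scene blk [301.2 176.7] 1317 [0.5414 0.2152 0.066 ] [0.485 0.264 0.018]
scene blk [275.  224.3] 451 [0.6611 0.0095 0.066 ] [0.65  0.017 0.059]
scene blk [304.  229.6] 12 [0.7241 0.0551 0.066 ] [0.76  0.016 0.111]
```

The handle is up, the tray is down, and the jack hasn't moved. Second press.

```bash
python3 -m handwheel '0 0 15 0 0 0;0 0 12 0 0 0;0 0 4 0 0 0;-1 0 4 0 0 0;-1 0 4 0 0 0;-1 0 4 0 0 0;-1 0 4 0 0 0;-1 0 4 0 0 0;-1 0 4 0 0 0;-1 0 4 0 0 0;-1 0 4 0 0 0;-1 0 4 0 0 0;-1 0 4 0 0 0;0 0 4 0 0 0;0 0 4 0 0 0;0 0 4 0 0 0;0 0 4 0 0 0;0 0 3.5 0 0 0' && python3 -m handwheel '0 0 1 0 0 0;0 0 0 0 0 0;0 0 0 0 0 0;0 0 0 0 0 0;0 0 0 0 0 0;0 0 0 0 0 0;0 0 0 0 0 0;0 0 0 0 0 0;0 0 0 0 0 0' && python3 s.py e .05
```

```text
clock: 16.8
tcp_pos: [0.5073, 0.0642, 0.0576]
ee_rot: [-3.12, 0.359, 0.0]
wrist_force: [-17.3, -1.4, 55.3]
gripper_width: 0.0006
gripper_force: 28.6
clock: 17.7
tcp_pos: [0.5072, 0.0641, 0.0576]
ee_rot: [-3.12, 0.359, 0.0]
wrist_force: [-19.1, -0.8, 51.4]
gripper_width: 0.0003
gripper_force: 26.5
17.7 [0.50724777 0.06411815 0.0576044 ] [-19.1  -0.8  51.4]
side red [202.5 184.8] 10 [ 0.7267 -0.0193  0.05  ] [0.715 0.018 0.097]
side red [267.2 214.3] 103 [0.4963 0.0752 0.05  ] [0.493 0.075 0.046]
side sad [181.5 147.8] 285 [ 0.836  -0.1787  0.05  ] [ 0.803 -0.106  0.132]
side sad [203.8 190.8] 21 [0.7172 0.0056 0.05  ] [0.709 0.028 0.078]
side yel [199.4 184.6] 156 [ 0.7318 -0.0021  0.071 ] [0.727 0.017 0.094]
side blk [185.5 177.3] 38 [ 0.7862 -0.0318  0.066 ] [0.767 0.019 0.13 ]
side blk [219.8 200.8] 456 [0.6537 0.0522 0.066 ] [0.653 0.038 0.049]
scene red [253.8 198.2] 101 [0.5205 0.0497 0.05  ] [0.52  0.052 0.046]
scene red [290.8 225.5] 19 [0.677  0.0525 0.05  ] [0.714 0.016 0.094]
scene sad [284.7 230.8] 14 [0.6831 0.0251 0.05  ] [ 0.711 -0.003  0.086]
scene sad [279.  255.7] 110 [ 0.7458 -0.0491  0.05  ] [ 0.807 -0.107  0.132]
scene yel [239.5 160.1] 11 [0.3595 0.1203 0.071 ] [0.485 0.025 0.172]
scene yel [290.4 225.8] 115 [0.6952 0.0332 0.071 ] [0.712 0.015 0.093]
scene yel [281.1 258.2] 330 [ 0.7715 -0.0658  0.071 ] [ 0.817 -0.108  0.131]
scene blk [301.2 176.7] 1314 [0.5413 0.2151 0.066 ] [0.485 0.264 0.019]
scene blk [274.3 223.1] 389 [0.656  0.0111 0.066 ] [0.644 0.017 0.06 ]
scene blk [305.9 225.6] 16 [0.7156 0.0701 0.066 ] [0.767 0.014 0.129]
```

View pics/scene_e.png

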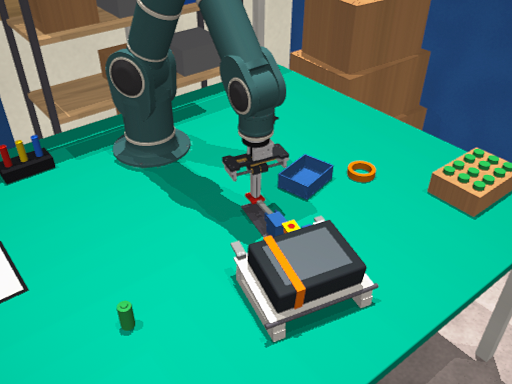

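The scene shows the pack raised, with the dot at about 0.094 (px 291,225), and the bystanders in place. The push is harder than needed, so I'll ease it slightly.

```bash
python3 -m handwheel '0 0 -0.7 0 0 0;0 0 -0.7 0 0 0;0 0 0 0 0 0;0 0 0 0 0 0;0 0 0 0 0 0;0 0 0 0 0 0;0 0 0 0 0 0' && python3 s.py f .05 | grep -E "dot|red|sad|yel|^[0-9]"
```

```text
clock: 18.5
tcp_pos: [0.5072, 0.0641, 0.0584]
ee_rot: [-3.12, 0.359, 0.001]
wrist_force: [-13.4, -0.8, 37.8]
gripper_width: 0.0007
gripper_force: 19.1
18.5 [0.50716747 0.06411185 0.05844016] [-13.4  -0.8  37.8]
side red [202.4 184.9] 11 [ 0.7271 -0.0187  0.05  ] [0.716 0.018 0.097]
side red [267.1 214.1] 102 [0.4968 0.0743 0.05  ] [0.493 0.075 0.047]
side sad [181.6 147.9] 284 [ 0.8354 -0.1784  0.05  ] [ 0.804 -0.106  0.132]
side sad [203.8 190.9] 22 [0.7171 0.0061 0.05  ] [0.709 0.029 0.081]
side yel [199.4 184.7] 153 [ 0.7317 -0.0018  0.071 ] [0.728 0.017 0.094]
scene red [253.6 198. ] 98 [0.5192 0.0498 0.05  ] [0.519 0.051 0.046]
scene red [290.9 225.6] 19 [0.6774 0.0523 0.05  ] [0.715 0.016 0.093]
scene sad [284.6 230.8] 12 [0.6831 0.0247 0.05  ] [ 0.709 -0.002  0.084]
scene sad [278.8 255.5] 111 [ 0.7449 -0.049   0.05  ] [ 0.807 -0.108  0.132]
scene yel [238.9 159.8] 8 [0.3568 0.1201 0.071 ] [0.486 0.024 0.174]
scene yel [290.3 225.9] 116 [0.6952 0.0329 0.071 ] [0.711 0.012 0.093]
scene yel [281.1 258.4] 329 [ 0.7719 -0.0661  0.071 ] [ 0.817 -0.109  0.131]
```

Stable and firmly held at the stop, so I'm handing in.

```bash
python3 -c "
from bench import *
print(hand_in())"
```

```text
the job is handed in; nothing more can be done
None
```

I set the jack under the marked pad, did the trial lift and release, then pressed the handle down again and handed in while holding it at the stop (about 38 N); at the last camera check the bracket stood about 23 mm up and the jack had not shifted visibly, but `hand_in()` returned no verdict.

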